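# Thread clay loom weights on a skewer and hang them up

## Robot

A 6-joint arm with a two-finger parallel gripper is mounted at the origin on a cart in front of the work surface, level with it; the furniture and walls round the work are solid. World frame = base frame: x ahead of the robot, y to its left, z up, the work surface at z = 0. Lengths are in mm, angles in degrees, forces in N, time in s.
With the tool pointing down it reaches from about 275 to 825 mm from the base axis. Payload 4.9 kg.
Tool frame: the origin (TCP) lies midway between the tips of the shut fingers; the grasp point (between the pads) lies 19 mm behind it; z points along the fingers, y is the direction in which the jaws open and shut (so a half turn about z gives the same grasp; the last joint's range is limited). The gripper opens to 85 mm and grips with 20 to 120 N. Pads are 22 mm wide; open, the fingers measure 114 mm over their backs; the gripper's body (76 mm by 85 mm) begins 54 mm behind the grasp point. The pads swing forward as they close: fully open they stand 13 mm farther back than shut.
Start: joints at [-84.007, 18.69, -11.035, 60.275, 0, 82.311], TCP at [130.106, -534.407, 231.281] pointing down, gripper open.
Joint ranges: [-152.03, 152.03], [-55.5, 102.48], [-74.3, 77.21], [-110.64, 120.58], [-84.22, 78.4], [-180, 180]. Speed limits (degrees/s): [147.25, 147.25, 180, 180, 180, 180].

## Interface

Orientations are given as [roll, pitch, yaw] about the fixed x, y, z axes, in that order (R = Rz(yaw) Ry(pitch) Rx(roll)).
In Python, from bench import ctrl, cams gives the robot as it stands.
- The arm moves only by the tool servo_tool, never from a script. Its argument "targets" is a list of rows, each a list of 3 entries, a list of its own where there are three numbers: the opening, from 0 (shut) to 1 (fully open), then the shift along the tool's x, y, z in mm, then the turn, a rotation vector about the tool's x, y, z in rad. In form: [[grip, [tx, ty, tz], [rx, ry, rz]], ...]. A call has 1 to 20 rows; each row is the pose to reach, as a shift and turn from the pose commanded when the call began, along the tool's axes at that moment; what a row does not reach only later rows make up. A row lasts 1/10 s, in which the tool goes at most 50 mm and 8.59 degrees, less where a joint would pass 70% of its speed; a pose out of reach is approached as far as the arm can. A call with a gripper value outside its range is refused whole. The fingers move at their own pace and stop on an object; "newtons" is the grip in N (left out, the last holds). Time passes only in rows, so rows that repeat a pose let the fingers close. It gives the time, the measured TCP pose, the force and the opening at its end, in the units of the state.
- ctrl.observe(): the state, without advancing time (a new reading comes with each control period).
- cams.camera(name): name is "side" or "top" or "wrist"; returns (picture, depth): 384x512x3 uint8, red, green, blue; 384x512 float32, mm along the optical axis (not along the pixel's ray), 0 where there is no reading.
- cams.get_calibration(name): a dict with "mtx" (3x3 intrinsics, pixels), "extrinsics" (4x4, takes a point from camera to world coordinates). Camera axes: x right, y up, looking along -z (the intrinsics and any distortion apply to the point x, -y, -z); pixel columns grow to the right and rows downward; lengths in mm; the calibration is good to about 2 mm. A picture is of the moment at which its call begins: read the wrist's pose just before it. get_calibration takes no time and is no camera call; for the wrist camera it gives the pose at the moment of the call.
- ctrl.job_done(): hands the job in, once; it reports no verdict.
Trained networks look in the newest picture that a camera, given by its name, has taken for a name from the list of things; names that differ only in an ending like _2 or _b are one class to them, and where a whole thing is asked for, a point or a joint stands for the part that bears it (a point fixed in the world has none). Each returns a list of dicts, best first, with "conf" (0 to 1); they miss things now and then, are a little off and sometimes report something else, mostly with a low value. They report only what shows in the picture. A call takes as long as a camera call. They do not tell look-alikes from the thing itself.
- cams.look_for(camera, query): "location" ([x, y, z] in mm, in world coordinates, good to about 4 mm: the middle of the surface that is visible of it).
The state is a dict: "time_s": time; "joints": joint angles; "qd": joint speeds; "tau": joint torques, N m; "tool_pos": TCP position; "tcp_rot": TCP orientation; "contact_force": force on the tool from outside, world axes, zero at the start; "torque": the same for the moment, N m; "finger_gap": opening from 0.0 (shut) to 1.0 (fully open).
Only numpy, scipy, OpenCV 4.12 (cv2) and the standard library are available. Lean on these libraries where they do the work, as an engineer would, in place of code of your own. Each camera call takes 0.05 s, during which the arm holds its last target. There are 200 camera calls.

## Task

Take the skewer off its stand by the handle, thread it through the holes of all three clay loom weights in the tray and push it on until its tip presses lightly against the sprung stop at the tray's far end. Then lift the three weights out together on the skewer and hang it back in both notches of its stand with the weights on it. The clay is brittle and the stop is delicate: feel your way, never push hard, do not touch the weights with the gripper, and leave the jar, the curved jug handle and the pierced sherd alone.

Things in the scene. Friction and masses are not known exactly. Their poses are not given: they have to be found in the camera images.
- skewer: Skewer, 250 mm long, 70 g, tip-heavy when loaded: grip firmly. Origin: centre of its dark wooden handle, on its axis, where to grasp. y axis to the tip, x level across, z up. Handle 18 mm wide (grip across x), 60 mm long (y -30 to 30), 24 mm high. Square neck 12 x 12 mm from y = 30 to 58 mm, then a round rod 8 mm thick. It starts in the notches of its stand, handle overhanging the front.
- skewer_tip (a point): The skewer's point, on its axis at y = 220 mm. The last 22 mm taper from 8 to 3 mm thick.
- skewer_neck (a point): Point on the skewer's axis at y = 45 mm, which belongs in the front notch.
- skewer_end (a point): Point on the skewer's axis at y = 188 mm, which belongs in the rear notch.
- stand: Wooden stand, fixed: base 60 x 170 x 8 mm, two notched posts 8 mm thick, 48 mm wide, about 94 mm high, 143 mm apart along its y axis. Origin: centre of its underside; y from the front post (square notch) to the rear post (V notch). The skewer lies in it along y, tip to +y, axis 80 mm above the worktop.
- notch_front (a point): Where the skewer's axis lies in the front notch: a U 14 mm wide for the square neck, flaring to 28 mm at the post's top, 14 mm above this point.
- notch_rear (a point): Where the skewer's axis lies in the rear notch: an open V of 90 degrees, its post's top 12 mm above this point.
- rack: Wooden tray, fixed: base 62 x 190 x 6 mm, three pockets in a row along its y axis (middles at y = -31, 0, 31 mm), walls 24 mm high; weights can shift 2 mm in them. Origin: on the worktop under the middle pocket. The skewer enters from -y towards +y at 46 mm height. A post with the stop stands at the +y end.
- stop_line (a point): On the tray's axis at y = 100 mm, 46 mm high: the middle of the stop's range. The stop is a rubber pad 22 mm across facing -y on a post 68 mm high. It is clamped elsewhere each time, pad face anywhere from 10 mm before to 10 mm beyond this point; its place is not measured: find it by feel. The pad yields up to 6 mm at 2.5 N per mm, then is hard.
- weight_1: Clay loom weight, the first one the skewer comes to: a truncated pyramid 56 mm high, 44 x 24 mm at the foot and 30 x 17 mm at the top, about 50 g, standing in its pocket. Origin: centre of its hole, 40 mm above its foot; the hole is 14 mm across and runs right through along the weight's y axis (z up).
- weight_2: Clay loom weight, the second one the skewer comes to: a truncated pyramid 56 mm high, 44 x 24 mm at the foot and 30 x 17 mm at the top, about 50 g, standing in its pocket. Origin: centre of its hole, 40 mm above its foot; the hole is 14 mm across and runs right through along the weight's y axis (z up).
- weight_3: Clay loom weight, the third one the skewer comes to: a truncated pyramid 56 mm high, 44 x 24 mm at the foot and 30 x 17 mm at the top, about 50 g, standing in its pocket. Origin: centre of its hole, 40 mm above its foot; the hole is 14 mm across and runs right through along the weight's y axis (z up).
- jar: Bystander: lidded jar, 71 mm across, 110 mm high. Origin: centre of its underside. Leave it.
- strap: Bystander: broken-off curved grey jug handle, 81 x 134 x 40 mm, lying flat. Origin: centre of its underside. Leave it.
- lug: Bystander: pierced brown sherd, 54 x 84 x 16 mm, lying flat. Origin: centre of its underside. Leave it.
There are look-alikes about, which are no part of the job. What is shaped like the weight_1 but grey is not meant.

How it is judged:
By the outcome, as a careful person would: the job done as asked, in the order asked, and still so for the second after the job is handed in, with the robot touching nothing.
It also fails if it takes over 66 s, if anything falls off the work surface, if the arm or the gripper's body presses on something with over 40 N, if the wrist force passes 120 N, or if a joint passes its speed limit or range.

## Working session

There is one attempt and no reset: what is moved stays moved. The work goes in short steps, Python scripts to look and compute and a tool call to move; the robot and the scene stay as the last step left them, time stands still between calls to the robot, and variables do not carry over. Pictures are saved under pics/ and viewed, about 8 in all and at most 12, crops included, and the job is handed in when it is done.

Besides the shell and the picture viewer there is one more tool, called after "Request:" as name([rows], argument=value, ...), one row to a line, values as JSON. servo_tool: Moves the arm, as the interface text tells. Its arguments: {"type":"object","properties":{"targets":{"type":"array","items":{"type":"array"}},"newtons":{"type":"number"}},"required":["targets"]}

```bash
mkdir -p pics
cat > h.py <<'E'
import numpy as np, cv2
from bench import ctrl, cams
def cal(n):
    c=cams.get_calibration(n); return np.array(c["mtx"]),np.array(c["extrinsics"])
def cloud(n,save=None):
    M,E=cal(n); im,d=cams.camera(n)
    if save: cv2.imwrite("pics/"+save,cv2.cvtColor(im,cv2.COLOR_RGB2BGR))
    v,u=np.mgrid[:d.shape[0],:d.shape[1]]
    P=np.stack([(u-M[0,2])/M[0,0]*d,-(v-M[1,2])/M[1,1]*d,-d],-1)@E[:3,:3].T+E[:3,3]
    P[d==0]=np.nan
    return im,P
E
python3 - <<'E'
from h import *
print(ctrl.observe())
for n in("top","side"):
    im,P=cloud(n,n+"1.png"); np.save(n+"P.npy",P); np.save(n+"I.npy",im)
    for q in("skewer","skewer_tip","skewer_neck","skewer_end","stand","rack","notch_front","notch_rear","weight_1","jar","strap","lug","stop_line"):
        print(n,q,[(np.round(r["location"]).tolist(),round(r["conf"],2)) for r in cams.look_for(n,q)][:5])
a=cv2.imread("pics/top1.png");b=cv2.imread("pics/side1.png")
cv2.imwrite("pics/a.png",cv2.resize(a,(800,600)))
cv2.imwrite("pics/b.png",cv2.resize(b,(800,600)))
E
```

```text
{'time_s': 0.0, 'joints': array([-8.40073752e+01,  1.87333518e+01, -1.10905729e+01,  6.02752707e+01,
        6.64545149e-04,  8.23109443e+01]), 'qd': array([-0.04667543,  0.13187828, -0.00094877, -0.11921873, -0.04546094,
       -0.04979713]), 'tau': array([-1.00134341e-03, -4.43394971e+01,  2.62442029e+01,  1.55085360e-02,
       -1.68733823e-04,  2.39624363e-06]), 'tool_pos': array([ 130.04462179, -533.81429703,  230.5001875 ]), 'tcp_rot': array([-1.79901785e+02, -1.39305950e-02,  1.36816680e+01]), 'contact_force': array([-0.33448946,  0.27151407,  0.91414693]), 'torque': array([0.04647266, 0.03413216, 0.05110508]), 'finger_gap': 1.0013850467195955}
top skewer [([456.0, 12.0, 89.0], 0.9)]
top skewer_tip [([460.0, 12.0, 85.0], 0.67), ([617.0, -8.0, 56.0], 0.39)]
top skewer_neck [([459.0, 8.0, 84.0], 0.95)]
top skewer_end [([453.0, 13.0, 91.0], 0.8)]
top stand [([453.0, 71.0, 7.0], 0.68), ([600.0, 86.0, 9.0], 0.58)]
top rack [([601.0, 87.0, 6.0], 0.98)]
top notch_front [([454.0, 77.0, 9.0], 0.6)]
top notch_rear [([451.0, 71.0, 6.0], 0.62)]
top weight_1 [([608.0, 51.0, 59.0], 0.71), (
[... 418 characters left out ...]
)]
side skewer_end [([457.0, 17.0, 84.0], 0.62)]
side stand [([460.0, 91.0, 25.0], 0.62), ([457.0, 18.0, 84.0], 0.42)]
side rack [([605.0, 120.0, 10.0], 0.93), ([611.0, 56.0, 44.0], 0.53)]
side notch_front [([465.0, 92.0, 27.0], 0.71)]
side notch_rear [([463.0, 92.0, 28.0], 0.95)]
side weight_1 [([558.0, -106.0, 27.0], 0.82), ([612.0, 60.0, 41.0], 0.75), ([618.0, 28.0, 56.0], 0.59), ([571.0, -220.0, 30.0], 0.5), ([624.0, -5.0, 55.0], 0.46)]
side jar [([455.0, 334.0, 87.0], 0.89), ([467.0, 92.0, 27.0], 0.51), ([458.0, 18.0, 86.0], 0.46)]
side strap [([600.0, 319.0, 20.0], 0.67)]
side lug [([746.0, -138.0, 13.0], 0.51)]
side stop_line [([599.0, 116.0, 17.0], 0.68), ([460.0, 19.0, 84.0], 0.37)]
```

View pics/a.png

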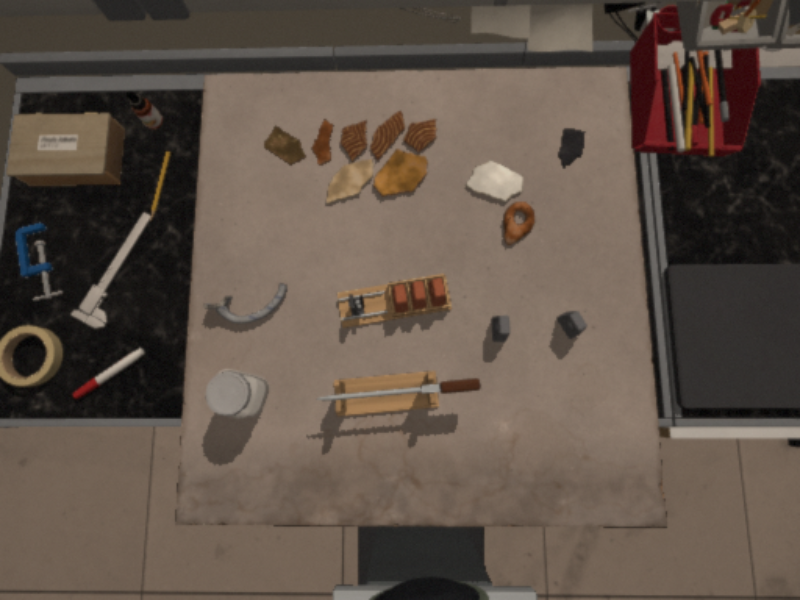

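View pics/b.png

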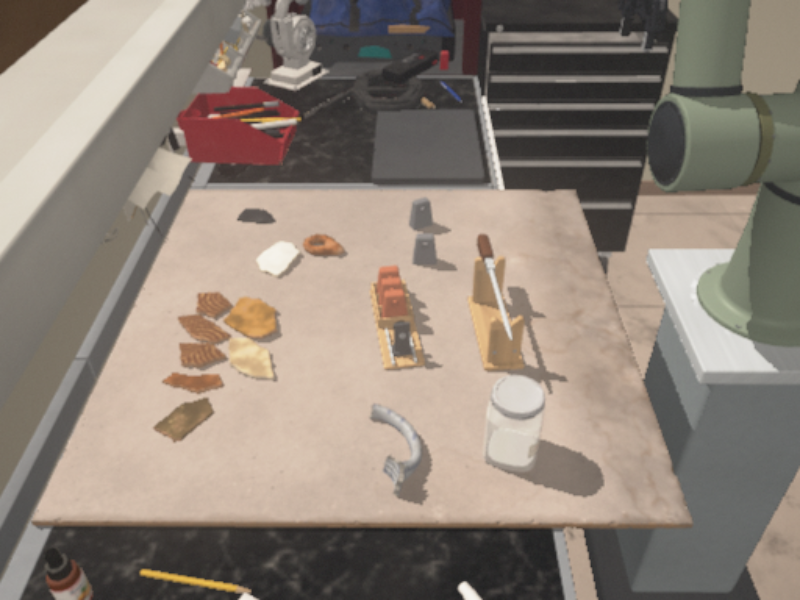

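The top view shows the skewer at (460,385)→(322,397) with its tip to world +y. Beyond it the tray runs (450,290)→(340,310), with three red weights and the stop at (355,303). The grey look-alikes are at (500,327) and (570,323). The side view agrees with this.

Run:
```python
import numpy as np
for n in("top","side"):
    P=np.load(n+"P.npy");I=np.load(n+"I.npy").astype(int)
    x,y,z=P[...,0],P[...,1],P[...,2]
    m=(x>420)&(x<500)&(y>-110)&(y<190)&(z>70)&(z<100)
    h=m&(y<-22)
    print(n,"handle n",h.sum(),"y",np.nanmin(y[h]),np.nanmax(y[h]),"mean",P[h].mean(0))
    for a in range(-100,190,20):
        s=m&(y>=a)&(y<a+20); 
        if s.sum(): print(a,s.sum(),P[s].mean(0).round(1),np.percentile(z[s],90).round(1))
    r=(I[...,0]>1.6*I[...,1])&(x>570)&(x<660)&(y>-60)&(y<90)&(z>25)&(z<75)
    top=r&(z>50)
    for a in range(-40,80,8):
        s=top&(y>=a)&(y<a+8)
        if s.sum(): print("w",a,s.sum(),P[s].mean(0).round(1))
    k=(x>560)&(x<660)&(y>75)&(y<135)&(z>40)&(z<80)
    if k.sum(): print("stop",k.sum(),P[k].mean(0).round(1),P[k].min(0).round(1),P[k].max(0).round(1))
```

```text
top handle n 156 y -67.86292680092002 -22.593964195746793 mean [464.94438981 -45.24754396  90.90769752]
-80 31 [466.4 -63.8  91. ] 92.9
-60 63 [465.4 -49.9  90.9] 93.2
-40 70 [463.6 -30.   90.9] 93.0
-20 61 [460.   -9.9  88.1] 92.4
0 96 [461.7   6.5  87.3] 93.7
20 27 [458.3  30.4  83. ] 85.0
40 30 [456.7  49.7  82.8] 85.0
60 28 [454.9  69.5  82.8] 84.5
80 32 [453.1  90.4  82.3] 84.4
100 28 [451.3 111.2  83.1] 85.4
120 27 [448.8 130.   82.5] 84.9
140 93 [448.2 146.3  84.4] 90.2
160 16 [446.5 168.6  80.8] 82.6
w -24 24 [617.9 -17.8  60.6]
w -16 40 [620.2 -11.3  61.1]
w -8 26 [623.2  -4.7  59.4]
w 8 20 [613.9  13.1  60.4]
w 16 44 [616.2  19.6  60.6]
w 24 27 [616.3  26.3  60.5]
w 40 32 [608.6  44.7  60.2]
w 48 41 [609.9  51.8  60.7]
w 56 18 [612.1  57.6  60.4]
stop 62 [599.6 122.2  56.6] [587.7 110.1  42.8] [610.6 133.6  67.1]
side handle n 86 y -68.09833192867688 -23.718716957909123 mean [466.92413299 -44.62730223  90.91793015]
-80 11 [466.4 -64.   92.9] 94.4
-60 40 [467.5 -50.2  91. ] 95.2
-40 40 [466.  -30.8  90.7] 95.0
-20 59 [459.9  -9.7  89.2] 94.1
0 151 [461.6   6.7  84.2] 94.0
20 20 [458.5  30.1  84.5] 86.1
40 15 [457.1  50.9  84.8] 86.6
60 21 [455.   70.   84.3] 86.2
80 19 [453.6  91.4  84.2] 86.3
100 19 [450.9 110.   84.7] 86.5
120 22 [449.4 131.   84.7] 87.1
140 180 [448.2 148.1  82.4] 91.4
160 14 [445.8 168.8  82.9] 84.3
w -16 1 [610.9 -13.9  62.9]
w -8 1 [610.8  -7.8  64.3]
w 16 3 [617.8  18.9  62.5]
w 24 1 [610.2  24.7  63.8]
w 40 2 [622.   47.5  63.1]
w 48 5 [608.7  53.   63.1]
stop 113 [599.1 128.6  56.2] [587.6 108.9  40.2] [611.  135.   68.6]
```

```bash
cat >> h.py <<'E'
from scipy.spatial.transform import Rotation as R
import json,os,sys
T0=dict(p=[130.106,-534.407,231.281],q=R.from_euler('xyz',[180,0,13.69],degrees=True).as_quat().tolist())
def cmd(): return json.load(open("cmd.json")) if os.path.exists("cmd.json") else T0
def plan(p,rpy,keep=True):
    """print shift/turn from commanded pose to world TCP pose; store as new commanded pose"""
    c=cmd(); Rc=R.from_quat(c["q"])
    s=Rc.inv().apply(np.array(p)-c["p"]).round(1); w=(Rc.inv()*R.from_euler('xyz',rpy,degrees=True)).as_rotvec().round(4)
    n=[c["p"]+Rc.apply(s),(Rc*R.from_rotvec(w))]
    if keep: json.dump(dict(p=n[0].tolist(),q=n[1].as_quat().tolist()),open("cmd.json","w"))
    print("shift",s.tolist(),"turn",w.tolist(),"rows>=",np.linalg.norm(s)/50,np.degrees(np.linalg.norm(w))/8.59)
def st():
    o=ctrl.observe(); print({k:np.round(o[k],2).tolist() for k in("time_s","tool_pos","tcp_rot","contact_force","torque","finger_gap","joints")})
E
python3 - <<'E'
from h import *
M,E=cal("wrist");o=ctrl.observe()
Rt=R.from_euler('xyz',o["tcp_rot"],degrees=True)
print(M,"\ncam in tool",Rt.inv().apply(E[:3,3]-o["tool_pos"]),"\n",(Rt.as_matrix().T@E[:3,:3]).round(3))
plan([500,-40,290],[180,0,95.15])
E
```

```text
[[325.29818881   0.         253.67968583]
 [  0.         325.29818881 194.62211478]
 [  0.           0.           1.        ]] 
cam in tool [  71.91206243   -0.64754495 -143.41052957] 
 [[ 0.001  0.959  0.283]
 [ 1.    -0.001 -0.   ]
 [-0.     0.283 -0.959]]
shift [476.4, -392.8, -58.7] turn [0.0, 0.0, -1.4217] rows>= 12.404748929341535 9.482818362485347
```

```bash
rm cmd.json; python3 -c "
from h import *
plan([530,50,220],[180,0,97])"
```

```text
shift [526.8, -473.2, 11.3] turn [-0.0, 0.0, -1.454] rows>= 14.164239054746286 9.698261165543853
```

Request:
servo_tool([
  [1, [526.8, -473.2, 11.3], [0, 0, -1.454]],
  [1, [526.8, -473.2, 11.3], [0, 0, -1.454]],
  [1, [526.8, -473.2, 11.3], [0, 0, -1.454]],
  [1, [526.8, -473.2, 11.3], [0, 0, -1.454]],
  [1, [526.8, -473.2, 11.3], [0, 0, -1.454]],
  [1, [526.8, -473.2, 11.3], [0, 0, -1.454]],
  [1, [526.8, -473.2, 11.3], [0, 0, -1.454]],
  [1, [526.8, -473.2, 11.3], [0, 0, -1.454]],
  [1, [526.8, -473.2, 11.3], [0, 0, -1.454]],
  [1, [526.8, -473.2, 11.3], [0, 0, -1.454]],
  [1, [526.8, -473.2, 11.3], [0, 0, -1.454]],
  [1, [526.8, -473.2, 11.3], [0, 0, -1.454]],
  [1, [526.8, -473.2, 11.3], [0, 0, -1.454]],
  [1, [526.8, -473.2, 11.3], [0, 0, -1.454]],
  [1, [526.8, -473.2, 11.3], [0, 0, -1.454]],
  [1, [526.8, -473.2, 11.3], [0, 0, -1.454]],
  [1, [526.8, -473.2, 11.3], [0, 0, -1.454]],
  [1, [526.8, -473.2, 11.3], [0, 0, -1.454]],
  [1, [526.8, -473.2, 11.3], [0, 0, -1.454]],
])

```text
time_s: 3.3
tool_pos: [529.5, 48.7, 220.2]
tcp_rot: [180.0, 0.0, 96.9]
contact_force: [0.4, -0.6, 0.6]
finger_gap: 1.002
```

Run:
```python
from h import *
st()
I,P=cloud("wrist","w1.png"); np.save("wP.npy",P);np.save("wI.npy",I)
for q in("skewer_neck","skewer_end","skewer_tip","weight_1","notch_front","notch_rear"):
    print(q,[(np.round(r["location"]).tolist(),round(r["conf"],2)) for r in cams.look_for("wrist",q)][:4])
cv2.imwrite("pics/c.png",cv2.resize(cv2.imread("pics/w1.png"),(800,600)))
```

```text
{'time_s': 3.3, 'tool_pos': [529.53, 48.66, 220.23], 'tcp_rot': [180.0, 0.01, 96.86], 'contact_force': [0.4, -0.6, 0.61], 'torque': [-0.04, 0.04, -0.07], 'finger_gap': 1.0, 'joints': [-2.7, 17.21, -14.82, 57.97, -0.01, 80.44]}
skewer_neck [([459.0, 20.0, 87.0], 0.84)]
skewer_end [([455.0, 25.0, 88.0], 0.91)]
skewer_tip [([454.0, 23.0, 85.0], 0.81)]
weight_1 [([560.0, -104.0, 31.0], 0.96), ([610.0, 55.0, 53.0], 0.63), ([610.0, 20.0, 54.0], 0.56), ([618.0, -10.0, 53.0], 0.55)]
notch_front [([460.0, 75.0, 11.0], 0.56)]
notch_rear [([463.0, 77.0, 9.0], 0.68), ([616.0, -9.0, 51.0], 0.43)]
```

View pics/c.png

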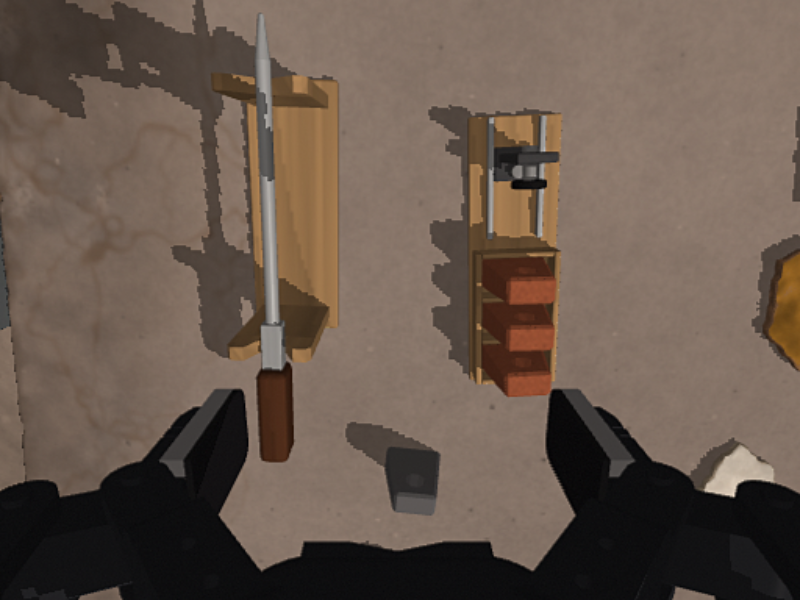

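The wrist view shows the skewer clearly: handle at (275,412), neck at (272,345), tip at (262,15). The weight tops are at (530,290), (525,333) and (527,382), and the black stop pad is at (528,183). Next I fit the geometry from the depth.

Run:
```python
import numpy as np,cv2
P=np.load("wP.npy");I=np.load("wI.npy").astype(int)
x,y,z=P[...,0],P[...,1],P[...,2]
u=np.arange(512)[None,:]+0*x; v=np.arange(384)[:,None]+0*x
def rect(m,name):
    q=P[m][:,:2].astype(np.float32); r=cv2.minAreaRect(q); print(name,m.sum(),np.round(r[0],1),np.round(r[1],1),round(r[2],1),"z",np.percentile(z[m],[5,50,95]).round(1))
def line(m,name):
    q=P[m]; c=q.mean(0); k=np.polyfit(q[:,1],q[:,0],1); print(name,m.sum(),c.round(1),"slope",k[0].round(4),"yaw",np.degrees(np.arctan(-k[0])).round(2),"z",np.percentile(z[m],[5,50,95]).round(1))
h=(I[...,0]>1.5*I[...,1])&(x<490)&(x>440)&(y<10)&(z>80)
rect(h,"handle")
# per-row skewer midline
s=(x>435)&(x<485)&(z>76)&(z<97)
grey=s&(abs(I[...,0]-I[...,2])<30)
rod=grey&(y>25)&(y<135); line(rod,"rod")
rect(rod,"rod")
tip=grey&(y>160); print("tip ymax",y[tip].max(), P[tip][y[tip].argmax()])
neck=grey&(y>-20)&(y<20); rect(neck,"neck")
red=(I[...,0]>1.6*I[...,1])&(x>570)&(x<660)&(y>-60)&(y<90)
for a,b in((-28,4),(6,35),(37,70)):
    m=red&(z>54)&(y>a)&(y<b); rect(m,"weight top")
# tray
pad=(x>560)&(x<660)&(y>70)&(y<150)&(z>25)
dark=pad&(I.sum(-1)<200)
for zz in range(25,75,6):
    m=dark&(z>=zz)&(z<zz+6)
    if m.sum(): print("pad",zz,m.sum(),P[m].min(0).round(1),P[m].max(0).round(1))
wood=(x>555)&(x<670)&(y>-60)&(y<150)&(z>3)&(z<10)&(I[...,0]-I[...,2]>40)
rect(wood,"tray base")
wall=(x>555)&(x<670)&(y>-60)&(y<150)&(z>20)&(z<28)&(I[...,0]-I[...,2]>40)&~red
rect(wall,"walls")
rail=(x>555)&(x<670)&(y>75)&(y<150)&(abs(I[...,0]-I[...,2])<25)&(I.sum(-1)>300)&(z<30)&(z>5); rect(rail,"rails")
sb=(x>400)&(x<510)&(y>-30)&(y<190)&(z>5)&(z<11)&(I[...,0]-I[...,2]>40);rect(sb,"stand base")
for a,b in((-20,40),(130,175)):
    m=(x>400)&(x<510)&(y>a)&(y<b)&(z>84)&(z<100)&(I[...,0]-I[...,2]>40)&~h; rect(m,"post")
```

```text
handle 1168 [464.7 -30. ] [17.  75.6] 5.4 z [84.5 92.5 93.8]
rod 1192 [454.7  82.8  84. ] slope -0.0872 yaw 4.98 z [81.7 84.2 85.6]
rod 1192 [454.6  80. ] [  8.3 110.6] 4.7 z [81.7 84.2 85.6]
tip ymax 179.40658737509375 [446.07311081 179.40658738  81.50966332]
neck 550 [456.2   0. ] [33.8 33.8] 27.5 z [79.6 86.7 89.2]
weight top 572 [621.6 -10.6] [31.8 18.3] 11.3 z [55.2 62.2 63.7]
weight top 602 [616.8  20.6] [31.5 18.5] 8.2 z [55.7 62.3 63.7]
weight top 655 [598.6  52.4] [23.1 58.1] 84.7 z [56.4 62.2 64. ]
pad 25 8 [587.3 124.8  25.1] [588.3 129.5  30.2]
pad 31 8 [587.2 124.   32.2] [589.7 129.5  36.8]
pad 37 9 [587.6 114.4  38.3] [593.3 129.5  42.5]
pad 43 40 [587.5 109.8  44.1] [602.5 134.7  48.9]
pad 49 77 [587.3 110.2  49. ] [611.1 135.5  55. ]
pad 55 81 [587.5 110.8  55.1] [609.3 131.5  59.1]
pad 61 145 [587.1 124.3  61.2] [610.3 132.9  67. ]
pad 67 48 [589.2 126.2  67. ] [609.8 132.7  68.3]
tray base 3262 [610.5  61.7] [ 61.5 188.2] 9.2 z [5.4 6.7 8. ]
walls 727 [617.4  20.2] [57.7 96.3] 9.3 z [23.3 24.6 25.8]
rails 339 [602.2 114.3] [37.4 77.9] 8.8 z [11.5 12.8 19.1]
stand base 5939 [454.7  75.2] [ 59.8 169. ] 5.0 z [ 7.6  8.9 10.1]
post 286 [461.7   4. ] [46.7  8.7] 5.5 z [85.7 94.3 95.9]
post 417 [449.1 146.2] [46.6  8.2] 5.2 z [84.5 90.5 93.5]
```

```bash
cat >> h.py <<'E'
def planm(*wps):
    """several waypoints (p,rpy) all relative to the present commanded pose; last one is stored"""
    c=open("cmd.json").read()
    for w in wps[:-1]: plan(*w,keep=False)
    plan(*wps[-1])
E
python3 - <<'E'
from h import *
st()
planm(([465.4,-40.5,120],[180,0,95]),([465.4,-40.5,61],[180,0,95]))
E
```

```text
{'time_s': 3.65, 'tool_pos': [530.01, 49.73, 220.08], 'tcp_rot': [179.99, 0.0, 96.97], 'contact_force': [0.03, 0.52, 0.07], 'torque': [-0.03, 0.0, 0.06], 'finger_gap': 1.0, 'joints': [-2.59, 17.27, -14.75, 57.97, -0.0, 80.45]}
shift [-82.0, -75.1, 100.0] turn [-0.0, 0.0, 0.0349] rows>= 2.990920259719406 0.23278494819634146
shift [-82.0, -75.1, 159.0] turn [-0.0, 0.0, 0.0349] rows>= 3.880464405196883 0.23278494819634146
```

Request:
servo_tool([
  [1, [-82.0, -75.1, 100], [0, 0, 0.0349]],
  [1, [-82.0, -75.1, 100], [0, 0, 0.0349]],
  [1, [-82.0, -75.1, 100], [0, 0, 0.0349]],
  [1, [-82.0, -75.1, 100], [0, 0, 0.0349]],
  [1, [-82.0, -75.1, 115], [0, 0, 0.0349]],
  [1, [-82.0, -75.1, 130], [0, 0, 0.0349]],
  [1, [-82.0, -75.1, 145], [0, 0, 0.0349]],
  [1, [-82.0, -75.1, 155], [0, 0, 0.0349]],
  [1, [-82.0, -75.1, 159], [0, 0, 0.0349]],
  [1, [-82.0, -75.1, 159], [0, 0, 0.0349]],
  [1, [-82.0, -75.1, 159], [0, 0, 0.0349]],
])

```text
time_s: 4.75
tool_pos: [466.0, -40.6, 61.5]
tcp_rot: [180.0, 0.0, 95.0]
contact_force: [0.2, 0.2, -0.0]
finger_gap: 1.003
```

Request:
servo_tool([
  [0.5, [0, 0, 0], [0, 0, 0]],
  [0.3, [0, 0, 0], [0, 0, 0]],
  [0.25, [0, 0, 0], [0, 0, 0]],
  [0.2, [0, 0, 0], [0, 0, 0]],
  [0.1, [0, 0, 0], [0, 0, 0]],
  [0, [0, 0, 0], [0, 0, 0]],
  [0, [0, 0, 0], [0, 0, 0]],
  [0, [0, 0, 0], [0, 0, 0]],
], newtons=25)

```text
time_s: 5.55
tool_pos: [465.5, -40.6, 61.1]
tcp_rot: [180.0, 0.0, 95.0]
contact_force: [-0.9, -0.7, 2.0]
finger_gap: 0.21
```

Request:
servo_tool([
  [0, [0, 0, 0], [0, 0, 0]],
  [0, [0, 0, 0], [0, 0, 0]],
  [0, [0, 0, -5], [0, 0, 0]],
  [0, [0, 0, -15], [0, 0, 0]],
  [0, [0, 0, -35], [0, 0, 0]],
  [0, [0, 0, -60], [0, 0, 0]],
  [0, [0, 0, -80], [0, 0, 0]],
  [0, [0, 0, -80], [0, 0, 0]],
  [0, [0, 0, -80], [0, 0, 0]],
  [0, [0, 0, -80], [0, 0, 0]],
], newtons=110)

```text
time_s: 6.55
tool_pos: [464.7, -40.4, 140.1]
tcp_rot: [-179.9, -0.0, 95.0]
contact_force: [-0.6, -0.2, -0.9]
finger_gap: 0.19
```

```bash
cat >> h.py <<'E'
def setcmd(p,yaw=None):
    c=cmd(); c["p"]=list(p); json.dump(c,open("cmd.json","w"))
def rod(save=None,lo=62,hi=195):
    """rod axis in tool frame: y(lateral), z at rod station s from the grasp point (tool x)"""
    o=ctrl.observe(); I,P=cloud("wrist",save); I=I.astype(int)
    Rt=R.from_euler('xyz',o["tcp_rot"],degrees=True)
    Q=(P-o["tool_pos"])@Rt.as_matrix()
    m=(abs(Q[...,1])<14)&(abs(Q[...,2]+19)<16)&(Q[...,0]>lo)&(Q[...,0]<hi)&(abs(I[...,0]-I[...,2])<35)
    q=Q[m]; ky=np.polyfit(q[:,0],q[:,1],1); 
    t=[]
    for a in range(lo,hi,10):
        s=q[(q[:,0]>=a)&(q[:,0]<a+10)]
        if len(s): t.append([a+5,np.percentile(s[:,2],15)+4,s[:,1].mean()])
    t=np.array(t); kz=np.polyfit(t[:,0],t[:,1],1)
    tip=Q[(abs(Q[...,1])<14)&(abs(Q[...,2]+19)<16)&(Q[...,0]>200)&(Q[...,0]<245)]
    print("n",len(q),"y=%.4f s%+.2f"%tuple(ky),"z=%.4f s%+.2f"%tuple(kz),"tip s",tip[:,0].max() if len(tip) else None)
    print("world off:",o["tool_pos"].round(2),o["tcp_rot"].round(2)); return I,P,t
E
python3 - <<'E'
from h import *
setcmd([465.4,-40.5,141])
st()
I,P,t=rod("w2.png")
print(t.round(2).tolist())
np.save("wP2.npy",P);np.save("wI2.npy",I)
E
```

```text
{'time_s': 6.55, 'tool_pos': [464.69, -40.38, 140.13], 'tcp_rot': [-179.91, -0.03, 94.99], 'contact_force': [-0.62, -0.16, -0.9], 'torque': [-0.04, 0.03, -0.01], 'finger_gap': 0.19, 'joints': [-14.04, 15.12, -30.77, 44.2, -0.0, 70.97]}
n 2847 y=-0.0021 s+0.10 z=0.0040 s-19.96 tip s None
world off: [464.69 -40.38 140.13] [-1.7991e+02 -3.0000e-02  9.4990e+01]
[[67.0, -19.62, -0.1], [77.0, -19.68, 0.01], [87.0, -19.68, -0.05], [97.0, -19.67, -0.12], [107.0, -19.42, -0.16]]
```

Run:
```python
from h import *
P=np.load("wP.npy");I=np.load("wI.npy").astype(int)
x,y,z=P[...,0],P[...,1],P[...,2]
red=(I[...,0]>1.6*I[...,1])&(x>585)&(x<645)&(z>60.5)&(z<66)
n,l,s,c=cv2.connectedComponentsWithStats(red.astype(np.uint8))
for k in range(1,n):
    if s[k,4]>60:
        q=P[l==k]; r=cv2.minAreaRect(q[:,:2].astype(np.float32)); print(s[k,4],np.round(r[0],1),np.round(r[1],1),round(r[2],1),q.mean(0).round(1))
        print("  lateral vs axis",((np.array(r[0])-[617.3,20.2])@[np.cos(np.radians(9.25)),np.sin(np.radians(9.25))]).round(2), "along",((np.array(r[0])-[617.3,20.2])@[-np.sin(np.radians(9.25)),np.cos(np.radians(9.25))]).round(2))
# plan: pre-insert: tip at rack y=-75 -> handle centre -295; axis z 46.5
a=np.radians(9.25); d=np.array([-np.sin(a),np.cos(a)]); o=np.array([617.3,20.2])
for s in(-295,-240,-130,-120): print(s,(o+s*d).round(1))
h=o-295*d
planm(([470,-120,150],[180,0,95]),([560,-240,150],[180,0,97]),([*h,150],[180,0,99.25]))
```

```text
519 [611.6  51. ] [30.4 17.2] 6.9 [611.3  51.5  62.4]
  lateral vs axis -0.63 along 31.32
471 [617.2  21.1] [30.6 17.1] 9.0 [616.9  21.3  62.5]
  lateral vs axis 0.04 along 0.86
436 [621.8 -10.4] [30.5 17.6] 11.4 [621.5 -10.2  62.5]
  lateral vs axis -0.47 along -30.95
-295 [ 664.7 -271. ]
-240 [ 655.9 -216.7]
-130 [ 638.2 -108.1]
-120 [636.6 -98.2]
shift [-79.6, -2.3, -9.0] turn [-0.0, 0.0, -0.0] rows>= 1.6028037933571282 0.0
shift [-207.0, 76.9, -9.0] turn [-0.0, 0.0, -0.0349] rows>= 4.420118097969782 0.23278494819634146
shift [-247.0, 178.5, -9.0] turn [-0.0, 0.0, -0.0742] rows>= 6.097614287571821 0.49491814201055984
```

Request:
servo_tool([
  [0, [-30, 20, -9], [0, 0, -0.01]],
  [0, [-65, 45, -9], [0, 0, -0.02]],
  [0, [-105, 75, -9], [0, 0, -0.03]],
  [0, [-145, 105, -9], [0, 0, -0.045]],
  [0, [-185, 133, -9], [0, 0, -0.055]],
  [0, [-220, 159, -9], [0, 0, -0.065]],
  [0, [-240, 173, -9], [0, 0, -0.0742]],
  [0, [-247, 178.5, -9], [0, 0, -0.0742]],
  [0, [-247, 178.5, -9], [0, 0, -0.0742]],
  [0, [-247, 178.5, -9], [0, 0, -0.0742]],
  [0, [-247, 178.5, -9], [0, 0, -0.0742]],
])

```text
time_s: 7.7
tool_pos: [662.6, -269.4, 147.9]
tcp_rot: [-179.8, -0.2, 99.3]
contact_force: [-0.8, 0.0, -0.9]
finger_gap: 0.195
```

Run:
```python
from h import *
a=np.radians(9.25); d=np.array([-np.sin(a),np.cos(a)]); l=np.array([np.cos(a),np.sin(a)])
h=np.array([617.3,20.2])-295*d-0.3*l
plan([*h,27.3],[180,0,99.25])
```

```text
shift [0.0, -0.3, 122.7] turn [-0.0, 0.0, -0.0] rows>= 2.4540073349523635 0.0
```

Request:
servo_tool([
  [0, [0, -0.3, 25], [0, 0, 0]],
  [0, [0, -0.3, 60], [0, 0, 0]],
  [0, [0, -0.3, 90], [0, 0, 0]],
  [0, [0, -0.3, 110], [0, 0, 0]],
  [0, [0, -0.3, 120], [0, 0, 0]],
  [0, [0, -0.3, 122.7], [0, 0, 0]],
  [0, [0, -0.3, 122.7], [0, 0, 0]],
  [0, [0, -0.3, 122.7], [0, 0, 0]],
  [0, [0, -0.3, 122.7], [0, 0, 0]],
])

```text
time_s: 8.6
tool_pos: [665.5, -271.6, 28.9]
tcp_rot: [179.9, 0.1, 99.2]
contact_force: [-0.6, 0.5, -1.2]
finger_gap: 0.193
```

Run:
```python
from h import *
st(); I,P,t=rod(); print(t.round(2).tolist())
for n in("top","side"):
    im,P=cloud(n,n+"2.png"); np.save(n+"P2.npy",P); np.save(n+"I2.npy",im)
    a=np.radians(9.25); d=np.array([-np.sin(a),np.cos(a)]); l=np.array([np.cos(a),np.sin(a)])
    Q=P[...,:2]-[617.3,20.2]; al=Q@d; la=Q@l
    for s in range(-230,-60,15):
        m=(al>s)&(al<s+15)&(abs(la)<12)&(P[...,2]>36)&(P[...,2]<56)
        if m.sum(): print(n,s,m.sum(),"lat",la[m].mean().round(2),"z",np.percentile(P[...,2][m],[50,90]).round(1),al[m].max().round(1))
    for s in(-31,0,31):
        m=(abs(al-s)<8)&(abs(la)<20)&(P[...,2]>58)&(P[...,2]<67); print(n,"w",s,m.sum(),la[m].mean().round(2),np.median(P[...,2][m]).round(1))
M,E=cal("side")
def pr(n,p):
    M,E=cal(n); c=E[:3,:3].T@(np.array(p)-E[:3,3]); return M[0,2]+M[0,0]*c[0]/-c[2],M[1,2]-M[1,1]*c[1]/-c[2]
im=[]
for n in("side","top"):
    u,v=map(int,pr(n,[630,-50,46])); b=cv2.imread("pics/%s2.png"%n)[v-50:v+50,u-65:u+65]; im.append(cv2.resize(b,(520,400),interpolation=cv2.INTER_CUBIC)); print(n,u,v)
cv2.imwrite("pics/d.png",cv2.resize(np.hstack(im),(800,308)))
```

```text
{'time_s': 8.6, 'tool_pos': [665.46, -271.6, 28.93], 'tcp_rot': [179.88, 0.09, 99.25], 'contact_force': [-0.64, 0.46, -1.2], 'torque': [-0.05, -0.0, 0.02], 'finger_gap': 0.19, 'joints': [-28.08, 45.84, 4.54, 48.55, -0.0, 52.67]}
n 2881 y=-0.0006 s-0.02 z=0.0013 s-19.67 tip s None
world off: [ 665.46 -271.6    28.93] [1.7988e+02 9.0000e-02 9.9250e+01]
[[67.0, -19.56, -0.09], [77.0, -19.58, -0.03], [87.0, -19.56, -0.09], [97.0, -19.58, -0.09], [107.0, -19.49, -0.04]]
top -230 19 lat -0.56 z [50.1 52.1] -215.3
top -215 18 lat -0.39 z [49.5 51.2] -200.3
top -200 18 lat -0.32 z [49.8 52.8] -185.1
top -185 18 lat -0.34 z [49.8 51.7] -170.1
top -170 18 lat -0.56 z [49.6 51.8] -155.1
top -155 19 lat -0.43 z [49.3 50.8] -140.1
top -140 18 lat -0.77 z [50.3 51.4] -125.1
top -125 18 lat -0.33 z [48.9 50.9] -110.3
top -110 18 lat -0.57 z [49.2 52.1] -95.1
top -95 13 lat -0.85 z [49.2 51.2] -81.3
top -80 4 lat -0.25 z [47.  48.3] -76.5
top w -31 74 -0.83 61.5
top w 0 74 -0.5 61.5
top w 31 76 -0.73 61.2
side -230 8 lat 0.23 z [51.6 54.5] -216.3
side -215 6 lat -0.29 z [51.3 52.9] -201.6
side -200 9 lat -0.35 z [51.4 52.9] -185.4
side -185 7 lat -0.57 z [52.9 53.3] -170.4
side -170 8 lat -0.08 z [51.9 54.7] -157.1
side -155 11 lat -0.86 z [51.  53.6] -140.4
side -140 9 lat -0.39 z [51.7 53.3] -125.3
side -125 8 lat -0.28 z [52.3 53.5] -111.2
side -110 9 lat -0.33 z [51.3 53.3] -97.8
side -95 9 lat -1.26 z [50.7 52.1] -82.5
side -80 4 lat -1.39 z [50.4 51.9] -74.3
side w -31 56 -1.39 62.7
side w 0 62 -0.14 63.4
side w 31 59 -0.69 63.1
side 246 167
top 294 181
```

View pics/d.png

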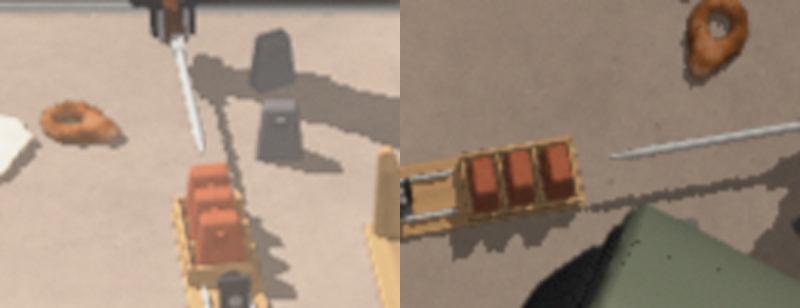

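Request:
servo_tool([
  [0, [0, 0, 0], [0, 0, 0]],
  [0, [6, 0, 0], [0, 0, 0]],
  [0, [12, 0, 0], [0, 0, 0]],
  [0, [18, 0, 0], [0, 0, 0]],
  [0, [24, 0, 0], [0, 0, 0]],
  [0, [28, 0, 0], [0, 0, 0]],
  [0, [32, 0, 0], [0, 0, 0]],
  [0, [36, 0, 0], [0, 0, 0]],
  [0, [40, 0, 0], [0, 0, 0]],
  [0, [45, 0, 0], [0, 0, 0]],
  [0, [50, 0, 0], [0, 0, 0]],
  [0, [50, 0, 0], [0, 0, 0]],
])

```text
time_s: 9.95
tool_pos: [656.3, -220.9, 27.2]
tcp_rot: [-180.0, -0.0, 99.3]
contact_force: [-0.5, -0.1, -1.0]
finger_gap: 0.191
```

Request:
servo_tool([
  [0, [5, 0, 0], [0, 0, 0]],
  [0, [10, 0, 0], [0, 0, 0]],
  [0, [15, 0, 0], [0, 0, 0]],
  [0, [20, 0, 0], [0, 0, 0]],
  [0, [25, 0, 0], [0, 0, 0]],
  [0, [30, 0, 0], [0, 0, 0]],
  [0, [35, 0, 0], [0, 0, 0]],
  [0, [40, 0, 0], [0, 0, 0]],
  [0, [45, 0, 0], [0, 0, 0]],
  [0, [50, 0, 0], [0, 0, 0]],
  [0, [50, 0, 0], [0, 0, 0]],
])

```text
time_s: 11.05
tool_pos: [648.2, -171.6, 27.2]
tcp_rot: [-180.0, -0.0, 99.3]
contact_force: [-0.3, -0.3, -0.4]
finger_gap: 0.19
```

Request:
servo_tool([
  [0, [5, 0, 0], [0, 0, 0]],
  [0, [10, 0, 0], [0, 0, 0]],
  [0, [15, 0, 0], [0, 0, 0]],
  [0, [20, 0, 0], [0, 0, 0]],
  [0, [25, 0, 0], [0, 0, 0]],
  [0, [30, 0, 0], [0, 0, 0]],
  [0, [35, 0, 0], [0, 0, 0]],
  [0, [40, 0, 0], [0, 0, 0]],
  [0, [45, 0, 0], [0, 0, 0]],
  [0, [50, 0, 0], [0, 0, 0]],
  [0, [50, 0, 0], [0, 0, 0]],
])

```text
time_s: 12.15
tool_pos: [640.2, -122.3, 27.3]
tcp_rot: [-180.0, -0.0, 99.3]
contact_force: [0.3, -0.0, -1.2]
finger_gap: 0.194
```

Run:
```python
from h import *
c=cmd(); c["p"]=(np.array(c["p"])+R.from_quat(c["q"]).apply([150,0,0])).tolist(); json.dump(c,open("cmd.json","w")); print(c["p"])
st(); o=ctrl.observe(); a=np.radians(9.25); d=np.array([-np.sin(a),np.cos(a)]);print("tip along",(o["tool_pos"][:2]-[617.3,20.2])@d+220, "Falong",o["contact_force"][:2]@d)
P=np.load("wP.npy");I=np.load("wI.npy").astype(int)
al=(P[...,:2]-[617.3,20.2])@d; la=(P[...,:2]-[617.3,20.2])@[d[1],-d[0]]
m=(abs(la)<10)&(al>75)&(al<125)&(P[...,2]>47)&(P[...,2]<60)&(I.sum(-1)<200); print("pad al",np.percentile(al[m],[0,2,10,30]))
```

```text
[640.3350139468076, -123.0068927677163, 27.29999999999998]
{'time_s': 12.15, 'tool_pos': [640.19, -122.31, 27.27], 'tcp_rot': [-179.98, -0.02, 99.29], 'contact_force': [0.34, -0.04, -1.18], 'torque': [-0.12, -0.01, 0.01], 'finger_gap': 0.19, 'joints': [-17.3, 39.82, -8.1, 42.1, 0.01, 63.41]}
tip along 75.66842640644856 Falong -0.08861030111840476
pad al [92.34797129 92.49284255 92.76871333 94.37925956]
```

Request:
servo_tool([
  [0, [3, 0, 0], [0, 0, 0]],
  [0, [6, 0, 0], [0, 0, 0]],
  [0, [9, 0, 0], [0, 0, 0]],
  [0, [12, 0, 0], [0, 0, 0]],
  [0, [12, 0, 0], [0, 0, 0]],
])

```text
time_s: 12.65
tool_pos: [638.3, -110.8, 27.2]
tcp_rot: [-180.0, -0.0, 99.3]
contact_force: [0.1, -0.5, -1.0]
finger_gap: 0.195
```

Request:
servo_tool([
  [0, [1, 0, 0], [0, 0, 0]],
  [0, [2, 0, 0], [0, 0, 0]],
  [0, [3, 0, 0], [0, 0, 0]],
  [0, [3, 0, 0], [0, 0, 0]],
])

```text
time_s: 13.05
tool_pos: [638.0, -108.2, 27.3]
tcp_rot: [180.0, -0.0, 99.2]
contact_force: [-0.4, -0.3, -0.4]
finger_gap: 0.195
```

Request:
servo_tool([
  [0, [0.5, 0, 0], [0, 0, 0]],
  [0, [1, 0, 0], [0, 0, 0]],
  [0, [1, 0, 0], [0, 0, 0]],
])

```text
time_s: 13.35
tool_pos: [637.8, -107.3, 27.3]
tcp_rot: [180.0, 0.0, 99.2]
contact_force: [-0.4, -0.0, -1.1]
finger_gap: 0.193
```

Request:
servo_tool([
  [0, [0.5, 0, 0], [0, 0, 0]],
  [0, [1, 0, 0], [0, 0, 0]],
  [0, [1, 0, 0], [0, 0, 0]],
])

```text
time_s: 13.65
tool_pos: [637.8, -106.6, 27.4]
tcp_rot: [180.0, 0.0, 99.2]
contact_force: [-0.2, -0.6, -0.8]
finger_gap: 0.19
```

Request:
servo_tool([
  [0, [0.5, 0, 0], [0, 0, 0]],
  [0, [1, 0, 0], [0, 0, 0]],
  [0, [1, 0, 0], [0, 0, 0]],
])

```text
time_s: 13.95
tool_pos: [637.6, -105.8, 27.4]
tcp_rot: [180.0, 0.1, 99.2]
contact_force: [0.1, -3.4, -0.6]
finger_gap: 0.192
```

Request:
servo_tool([
  [0, [0.5, 0, 0], [0, 0, 0]],
  [0, [1, 0, 0], [0, 0, 0]],
  [0, [1, 0, 0], [0, 0, 0]],
])

```text
time_s: 14.25
tool_pos: [637.5, -104.9, 27.4]
tcp_rot: [180.0, 0.1, 99.2]
contact_force: [0.5, -4.9, -0.3]
finger_gap: 0.193
```

Request:
servo_tool([
  [0, [0, 0, 0], [0, 0, 0]],
  [0, [-1.5, 0, 0], [0, 0, 0]],
  [0, [-3, 0, 0], [0, 0, 0]],
  [0, [-4.5, 0, 0], [0, 0, 0]],
  [0, [-6, 0, 0], [0, 0, 0]],
  [0, [-6, 0, 0], [0, 0, 0]],
])

```text
time_s: 14.85
tool_pos: [638.0, -109.8, 27.1]
tcp_rot: [-180.0, -0.1, 99.3]
contact_force: [-0.0, -0.9, -0.4]
finger_gap: 0.192
```

Request:
servo_tool([
  [0, [0, 0, -1], [0, 0.01, 0]],
  [0, [0, 0, -2], [0, 0.02, 0]],
  [0, [0, 0, -3], [0, 0.02, 0]],
  [0, [0, 0, -4.5], [0, 0.02, 0]],
  [0, [0, 0, -6], [0, 0.02, 0]],
  [0, [0, 0, -8], [0, 0.02, 0]],
  [0, [0, 0, -10], [0, 0.02, 0]],
  [0, [0, 0, -12], [0, 0.02, 0]],
  [0, [0, 0, -12], [0, 0.02, 0]],
])

```text
time_s: 15.75
tool_pos: [638.6, -110.3, 39.8]
tcp_rot: [180.0, -1.1, 99.2]
contact_force: [-0.0, -0.2, -2.6]
finger_gap: 0.194
```

Request:
servo_tool([
  [0, [0, 0, -3], [0, 0, 0]],
  [0, [0, 0, -7], [0, 0, 0]],
  [0, [0, 0, -11], [0, 0, 0]],
  [0, [0, 0, -16], [0, 0, 0]],
  [0, [0, 0, -22], [0, 0, 0]],
  [0, [0, 0, -28], [0, 0, 0]],
  [0, [0, 0, -34], [0, 0, 0]],
  [0, [0, 0, -40], [0, 0, 0]],
  [0, [0, 0, -40], [0, 0, 0]],
  [0, [0, 0, -40], [0, 0, 0]],
])

```text
time_s: 16.75
tool_pos: [638.5, -111.1, 79.5]
tcp_rot: [180.0, -1.1, 99.2]
contact_force: [0.5, -0.0, -2.7]
finger_gap: 0.183
```

Run:
```python
from h import *
c=cmd(); q=R.from_quat(c["q"]); p=np.array(c["p"])+q.apply([13,0,-12]); q=q*R.from_rotvec([0,.02,0]); p=p+q.apply([0,0,-40]); json.dump(dict(p=p.tolist(),q=q.as_quat().tolist()),open("cmd.json","w"));print(p,q.as_euler('xyz',degrees=True))
st(); I,P,t=rod("w3.png",60,75); print(t.round(2).tolist())
im,P=cloud("side","side3.png");np.save("sP3.npy",P);np.save("sI3.npy",im)
b=cv2.imread("pics/side3.png")[100:260,180:380]
cv2.imwrite("pics/e.png",np.hstack([cv2.resize(cv2.imread("pics/w3.png"),(400,300)),cv2.resize(b,(400,300))]))
```

```text
[ 638.37399072 -110.96547719   79.29200027] [180.          -1.14591559  99.24978755]
{'time_s': 16.75, 'tool_pos': [638.53, -111.1, 79.46], 'tcp_rot': [179.98, -1.14, 99.24], 'contact_force': [0.53, -0.01, -2.73], 'torque': [-0.26, -0.06, -0.05], 'finger_gap': 0.18, 'joints': [-16.88, 36.39, -5.78, 48.31, 1.03, 63.88]}
n 901 y=0.0050 s-0.40 z=0.0124 s-20.14 tip s None
world off: [ 638.53 -111.1    79.46] [179.98  -1.14  99.24]
[[65.0, -19.33, -0.08], [75.0, -19.2, -0.04]]
```

View pics/e.png

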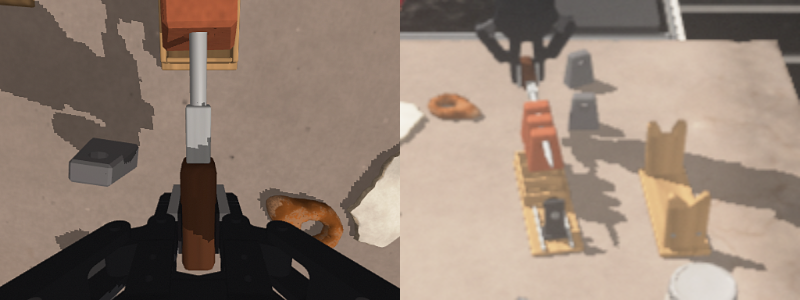

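Run:
```python
from h import *
a=np.radians(9.25); d=np.array([-np.sin(a),np.cos(a)]); l=np.array([d[1],-d[0]])
P=np.load("sP3.npy");I=np.load("sI3.npy").astype(int);o=ctrl.observe()
Q=P[...,:2]-o["tool_pos"][:2]; al=Q@d; la=Q@l
for s in range(30,225,8):
    m=(al>s)&(al<s+8)&(abs(la)<8)&(P[...,2]>80)&(abs(I[...,0]-I[...,2])<35)
    if m.sum()>1: print(s,m.sum(),la[m].mean().round(2),np.percentile(P[...,2][m],[50,90]).round(1),al[m].max().round(1))
planm(([638.4,-111,140],[180,-1.15,99.25]),([465.4,-40.5,142],[180,-1.15,95]))
```

```text
30 395 0.06 [326.1 422.3] 38.0
38 64 -2.82 [396.4 464. ] 45.9
46 18 -1.76 [250.5 467.7] 53.7
54 14 0.75 [104.2 107.5] 60.4
62 6 -1.37 [103.9 104.6] 69.0
70 5 0.18 [103.3 103.6] 75.8
158 2 1.7 [91.5 92. ] 160.4
166 5 0.85 [ 93.5 105.3] 172.6
174 6 -0.02 [105.2 105.7] 180.0
182 7 0.08 [106.6 107.3] 189.8
190 6 0.11 [106.2 107. ] 196.9
198 7 -0.15 [105.7 108.7] 203.9
206 6 -1.04 [104.2 106.2] 213.2
214 3 -0.95 [104.5 106.2] 219.8
shift [1.2, 0.0, -60.7] turn [0.0, 0.0001, -0.0] rows>= 1.2142372091152536 0.0006670055822244741
shift [98.6, -159.4, -60.7] turn [-0.0015, 0.0001, 0.0742] rows>= 3.9402949128206126 0.495019710605692
```

Request:
servo_tool([
  [0, [0, 0, -8], [0, 0, 0]],
  [0, [0, 0, -20], [0, 0, 0]],
  [0, [0, 0, -35], [0, 0, 0]],
  [0, [0, 0, -50], [0, 0, 0]],
  [0, [1.2, -4, -60.7], [0, 0, 0.003]],
  [0, [7, -15, -60.7], [0, 0, 0.007]],
  [0, [17, -31, -60.7], [0, 0, 0.014]],
  [0, [29, -49, -60.7], [0, 0, 0.022]],
  [0, [41, -67, -60.7], [0, 0, 0.031]],
  [0, [53, -86, -60.7], [0, 0, 0.04]],
  [0, [65, -105, -60.7], [0, 0, 0.049]],
  [0, [76, -123, -60.7], [-0.001, 0, 0.058]],
  [0, [86, -139, -60.7], [-0.001, 0, 0.066]],
  [0, [94, -151, -60.7], [-0.0015, 0, 0.071]],
  [0, [97.5, -157.5, -60.7], [-0.0015, 0.0001, 0.0735]],
  [0, [98.6, -159.4, -60.7], [-0.0015, 0.0001, 0.0742]],
  [0, [98.6, -159.4, -60.7], [-0.0015, 0.0001, 0.0742]],
  [0, [98.6, -159.4, -60.7], [-0.0015, 0.0001, 0.0742]],
  [0, [98.6, -159.4, -60.7], [-0.0015, 0.0001, 0.0742]],
])

```text
time_s: 18.75
tool_pos: [466.1, -40.9, 142.0]
tcp_rot: [180.0, -1.1, 95.0]
contact_force: [0.2, -0.1, -1.5]
finger_gap: 0.191
```

Run:
```python
from h import *
st(); I,P,t=rod("w4.png",60,75); print(t.round(2).tolist())
o=ctrl.observe(); a=np.radians(5); d=np.array([-np.sin(a),np.cos(a)]); l=np.array([d[1],-d[0]])
im,P=cloud("top","top4.png"); cams
for n in("top","side"):
    I,P=cloud(n,n+"4.png"); I=I.astype(int)
    Q=P[...,:2]-o["tool_pos"][:2]; al=Q@d; la=Q@l
    for s in range(60,225,12):
        m=(al>s)&(al<s+12)&(abs(la)<8)&(P[...,2]>150)&(P[...,2]<180)
        if m.sum()>1: print(n,s,m.sum(),la[m].mean().round(2),np.percentile(P[...,2][m],[50,90]).round(1),al[m].max().round(1),"red",(I[...,0]>1.6*I[...,1])[m].mean().round(2))
planm(([465.4,-40.5,75],[180,-1.15,95]),([465.4,-40.5,61.3],[180,0,95]))
```

```text
{'time_s': 18.75, 'tool_pos': [466.13, -40.86, 141.97], 'tcp_rot': [179.97, -1.14, 94.98], 'contact_force': [0.2, -0.05, -1.52], 'torque': [-0.29, -0.06, 0.0], 'finger_gap': 0.19, 'joints': [-14.77, 15.24, -30.29, 44.83, 1.08, 70.25]}
n 905 y=0.0046 s-0.42 z=0.0034 s-19.55 tip s None
world off: [466.13 -40.86 141.97] [179.97  -1.14  94.98]
[[65.0, -19.33, -0.13], [75.0, -19.29, -0.07]]
top 60 22 -0.49 [164.5 166.2] 71.7 red 0.0
top 72 21 -0.69 [164.4 165.8] 84.0 red 0.0
top 84 35 0.09 [172.8 175.7] 95.5 red 0.63
top 96 42 0.28 [174.5 176.3] 108.0 red 0.95
top 108 21 -1.28 [165.1 166.4] 119.3 red 0.05
top 120 42 -0.54 [174.7 176.6] 131.6 red 0.86
top 132 34 0.15 [173.7 176.2] 143.0 red 0.71
top 144 34 -1.16 [167.  175.1] 155.2 red 0.38
top 156 47 0.2 [175.8 177.8] 167.6 red 1.0
top 168 23 -0.55 [167.2 176. ] 179.1 red 0.13
top 180 20 -0.78 [166.6 167.8] 191.9 red 0.0
top 192 20 -1.15 [166.6 168.7] 203.1 red 0.0
top 204 15 -0.99 [165.1 166.2] 215.9 red 0.0
top 216 3 -1.55 [164.3 165.5] 218.5 red 0.0
side 60 9 -0.44 [166.  167.6] 71.4 red 0.0
side 72 6 -0.2 [168.  168.9] 81.2 red 0.0
side 84 7 0.07 [176.1 176.8] 95.4 red 0.0
side 96 41 0.21 [175.3 177.8] 108.0 red 0.29
side 108 9 -0.78 [170.4 175.7] 111.2 red 0.0
side 120 19 0.37 [176.9 177.8] 131.9 red 0.16
side 132 39 -0.63 [173.9 177.4] 141.5 red 0.21
side 144 5 2.42 [177.4 177.4] 155.3 red 0.2
side 156 37 -0.07 [176.6 178.2] 167.9 red 0.16
side 168 55 0.72 [168.6 176.4] 179.7 red 0.13
side 180 14 -0.85 [168.  169.5] 191.2 red 0.0
side 192 14 -0.72 [168.  169.8] 203.9 red 0.0
side 204 9 -0.67 [167.1 168.8] 213.1 red 0.0
side 216 4 -1.59 [167.6 167.9] 219.5 red 0.0
shift [-1.4, 0.0, 66.9] turn [0.0, -0.0, -0.0] rows>= 1.3382929425204335 0.0
shift [-1.6, 0.0, 80.6] turn [0.0, -0.0201, -0.0] rows>= 1.6123175865815023 0.1340681220271193
```

Request:
servo_tool([
  [0, [0, 0, 6], [0, 0, 0]],
  [0, [-0.3, 0, 16], [0, 0, 0]],
  [0, [-0.7, 0, 28], [0, 0, 0]],
  [0, [-1, 0, 40], [0, 0, 0]],
  [0, [-1.2, 0, 50], [0, 0, 0]],
  [0, [-1.3, 0, 58], [0, 0, 0]],
  [0, [-1.4, 0, 64], [0, 0, 0]],
  [0, [-1.4, 0, 66.9], [0, 0, 0]],
  [0, [-1.4, 0, 66.9], [0, 0, 0]],
  [0, [-1.4, 0, 66.9], [0, 0, 0]],
])

```text
time_s: 19.95
tool_pos: [465.8, -40.7, 75.3]
tcp_rot: [180.0, -1.1, 95.0]
contact_force: [-1.0, 0.2, -2.1]
finger_gap: 0.19
```

Run:
```python
from h import *
st()
cloud("wrist","w5.png"); cloud("side","side5.png")
b=cv2.imread("pics/side5.png")[130:250,255:355]
cv2.imwrite("pics/f.png",np.hstack([cv2.resize(cv2.imread("pics/w5.png"),(400,400)),cv2.resize(b,(400,400))]))
```

```text
{'time_s': 19.95, 'tool_pos': [465.77, -40.67, 75.26], 'tcp_rot': [179.97, -1.14, 94.99], 'contact_force': [-0.98, 0.23, -2.15], 'torque': [-0.26, -0.1, -0.02], 'finger_gap': 0.19, 'joints': [-14.76, 20.43, -34.88, 35.05, 1.09, 70.24]}
```

View pics/f.png

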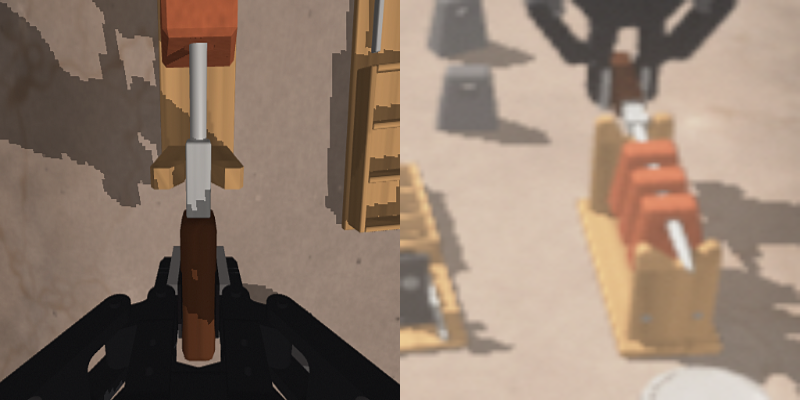

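The neck is centred over the front U, the weights hang between the posts, and the rod is over the V. Lowering it the rest of the way.

Request:
servo_tool([
  [0, [0, 0, 2], [0, -0.003, 0]],
  [0, [0, 0, 4], [0, -0.006, 0]],
  [0, [0, 0, 6], [0, -0.01, 0]],
  [0, [-0.2, 0, 8], [0, -0.013, 0]],
  [0, [-0.2, 0, 10], [0, -0.017, 0]],
  [0, [-0.2, 0, 11.5], [0, -0.0201, 0]],
  [0, [-0.2, 0, 12.7], [0, -0.0201, 0]],
  [0, [-0.2, 0, 12.7], [0, -0.0201, 0]],
  [0, [-0.2, 0, 12.7], [0, -0.0201, 0]],
])

```text
time_s: 20.95
tool_pos: [465.5, -40.6, 62.3]
tcp_rot: [180.0, -0.0, 95.0]
contact_force: [0.0, 0.0, -2.5]
finger_gap: 0.19
```

Request:
servo_tool([
  [0, [0, 0, 0.5], [0, 0, 0]],
  [0, [0, 0, 1], [0, 0, 0]],
  [0, [0, 0, 1], [0, 0, 0]],
])

```text
time_s: 21.25
tool_pos: [465.6, -40.5, 61.4]
tcp_rot: [180.0, -0.0, 95.0]
contact_force: [-0.4, 0.2, -0.2]
finger_gap: 0.192
```

Request:
servo_tool([
  [0, [0, 0, 0.2], [0, 0, 0]],
  [0, [0, 0, 0.2], [0, 0, 0]],
  [0.22, [0, 0, 0.2], [0, 0, 0]],
  [0.26, [0, 0, 0.2], [0, 0, 0]],
  [0.32, [0, 0, 0.2], [0, 0, 0]],
  [0.45, [0, 0, 0.2], [0, 0, 0]],
  [0.7, [0, 0, 0.2], [0, 0, 0]],
  [1, [0, 0, 0.2], [0, 0, 0]],
  [1, [0, 0, 0.2], [0, 0, 0]],
  [1, [0, 0, 0.2], [0, 0, 0]],
], newtons=20)

```text
time_s: 22.25
tool_pos: [465.5, -40.5, 61.1]
tcp_rot: [180.0, -0.0, 95.0]
contact_force: [0.3, 1.0, -0.4]
finger_gap: 1.0
```

Run:
```python
from h import *
st(); cloud("wrist","w6.png"); cloud("side","side6.png")
b=cv2.imread("pics/side6.png")[130:250,255:355]
cv2.imwrite("pics/g.png",np.hstack([cv2.resize(cv2.imread("pics/w6.png"),(400,400)),cv2.resize(b,(400,400))]))
```

```text
{'time_s': 22.25, 'tool_pos': [465.49, -40.53, 61.13], 'tcp_rot': [180.0, -0.0, 94.99], 'contact_force': [0.33, 1.02, -0.37], 'torque': [0.01, -0.01, -0.03], 'finger_gap': 1.0, 'joints': [-14.04, 21.52, -35.96, 32.51, 0.0, 70.97]}
```

View pics/g.png

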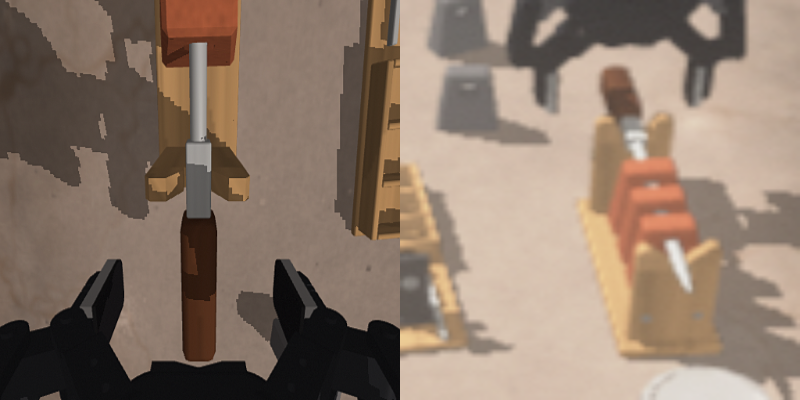

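Released and hanging free. Retreating straight up, then a last check.

Request:
servo_tool([
  [1, [0, 0, -8], [0, 0, 0]],
  [1, [0, 0, -25], [0, 0, 0]],
  [1, [0, 0, -50], [0, 0, 0]],
  [1, [0, 0, -85], [0, 0, 0]],
  [1, [0, 0, -120], [0, 0, 0]],
  [1, [0, 0, -150], [0, 0, 0]],
  [1, [0, 0, -165], [0, 0, 0]],
  [1, [0, 0, -165], [0, 0, 0]],
  [1, [0, 0, -165], [0, 0, 0]],
  [1, [0, 0, -165], [0, 0, 0]],
])

```text
time_s: 23.35
tool_pos: [464.6, -40.3, 225.0]
tcp_rot: [-179.9, -0.0, 95.0]
contact_force: [0.4, -0.3, -0.6]
finger_gap: 1.001
```

Run:
```python
from h import *
st(); I,P=cloud("wrist","w7.png"); I=I.astype(int); _,S=cloud("side","side7.png"); J=_.astype(int)
a=np.radians(5.0); d=np.array([-np.sin(a),np.cos(a)]); l=np.array([d[1],-d[0]])
for nm,P,I in(("wrist",P,I),("side",S,J)):
    Q=P[...,:2]-[465.4,-40.5]; al=Q@d; la=Q@l; red=(I[...,0]>1.6*I[...,1])
    for s in(-25,-10,5,35,60,72,110,142,176,186,200):
        m=(al>s)&(al<s+10)&(abs(la)<7)&(P[...,2]>70)&(P[...,2]<100)&((abs(I[...,0]-I[...,2])<35)|(s<20))
        if m.sum()>2: print(nm,s,m.sum(),"lat",la[m].mean().round(2),"ztop",np.percentile(P[...,2][m],[50,85]).round(1))
    m=red&(al>55)&(al<190)&(abs(la)<18)&(P[...,2]>88)&(P[...,2]<105)
    n,c,s,_=cv2.connectedComponentsWithStats(m.astype(np.uint8))
    for k in range(1,n):
        if s[k,4]>25: print(nm,"weight at s",al[c==k].mean().round(1),"z",P[...,2][c==k].mean().round(1))
b=cv2.imread("pics/side7.png")[60:320,100:400]
cv2.imwrite("pics/k.png",np.hstack([cv2.resize(cv2.imread("pics/w7.png"),(400,350)),cv2.resize(b,(400,350))]))
```

```text
{'time_s': 23.35, 'tool_pos': [464.55, -40.32, 224.98], 'tcp_rot': [-179.88, -0.04, 94.99], 'contact_force': [0.41, -0.32, -0.64], 'torque': [-0.02, 0.05, -0.02], 'finger_gap': 1.0, 'joints': [-14.04, 10.21, -23.38, 56.54, 0.0, 70.97]}
wrist -25 162 lat 0.09 ztop [92.8 93.5]
wrist -10 168 lat -0.22 ztop [92.7 93.5]
wrist 5 184 lat -0.11 ztop [92.7 93.2]
wrist 35 169 lat -0.14 ztop [86.8 87.4]
wrist 60 108 lat -0.05 ztop [83.9 84.9]
wrist 72 107 lat -0.09 ztop [84.3 85.1]
wrist 110 134 lat -0.55 ztop [84. 85.]
wrist 142 59 lat -0.61 ztop [83.9 84.9]
wrist weight at s 131.3 z 93.1
wrist weight at s 99.9 z 93.2
side -25 8 lat 0.16 ztop [93.6 94.8]
side -10 14 lat -0.34 ztop [93.6 94.5]
side 5 13 lat 0.21 ztop [94.3 94.9]
side 35 12 lat 0.67 ztop [88. 89.]
side 60 8 lat 0.26 ztop [83.9 85.1]
side 72 5 lat -0.11 ztop [86.2 86.8]
side 176 11 lat 0.22 ztop [84.  85.9]
side 186 14 lat 0.64 ztop [84.2 86. ]
side 200 10 lat -0.68 ztop [83.3 84.9]
side weight at s 165.8 z 93.8
```

View pics/k.png

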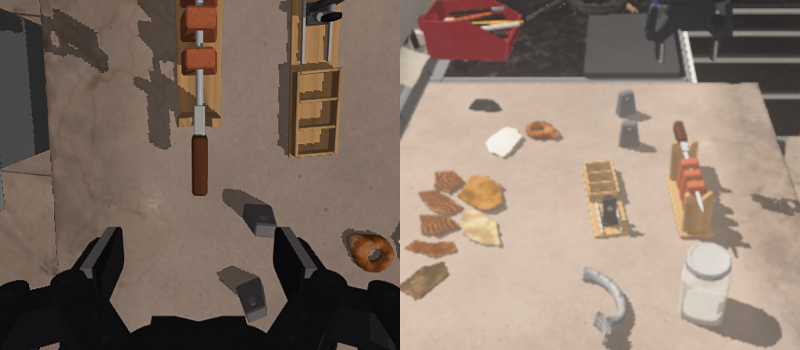

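The skewer lies level in both notches, at the same heights as at the start (handle top 92.8, rod top 84). All three weights are on it, the tray is empty and the bystanders have not moved.

```bash
python3 -c "
from bench import ctrl
print(ctrl.job_done())"
```

```text
the job is handed in; nothing more can be done
None
```

The job is done and handed in: the skewer is back in both notches of its stand with all three weights on it, after about 23.5 s of robot time.

- **Threading and stop:** I gripped the skewer by the handle and passed it through all three weights with no force readings above noise. I then felt for the stop in 1 mm steps and pressed it to about 5 N, roughly 2 mm of yield.
- **Lifting and hanging:** I backed off 6 mm, lifted the weights with the tip tilted about 1° up, and lowered the skewer into the stand. The load on the wrist fell from 2.5 N to 0.2 N before I let go, so the stand was carrying it.
- **Final checks:** After the arm withdrew, the skewer was level. It was within about 0.7 mm of its original line, and the handle and rod were at their starting heights. The weights sit at about 100, 131 and 166 mm along the skewer, between the posts, with the third about 6 mm from the rear post. The tray is empty, and the jar and jug handle show no movement. I did not check the pierced sherd separately, but the arm went nowhere near where it lies.

None of the checks failed. The cameras disagreed with each other by 1–2 mm, within their stated calibration.

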